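Pry the heat-sink board out of its socket

TASK

The drive board of the milling unit, the one with the finned heat sink, is going out for exchange: pry it free of its socket by swinging both of its white ejector levers fully outward and down. Leave it standing loose in its guides, do not touch the boards themselves, and leave the other board with the two round capacitors seated.

Things in the scene. Friction and masses are not known exactly. Their poses are not given: they have to be found in the camera images.
- drive_dock: the fixed grey dock, 62 x 176 mm base, in which the board with the finned heat sink stands upright; origin at the centre of its underside, x across the board (front to back), y along the board, towards the left lever, z up. At each end two guide cheeks, 24 mm over both in x, up to z = 0.064, |y| 0.051 to 0.081; a white lever rises between them.
- drive_dock_left (a joint): the left ejector lever (+y end) of drive_dock: 0 = closed (upright), grows as its top swings outward and down, away from the board, stop at 0.70 rad (fully out). It stays where it is left; about 3 N down on the thumb pad moves it. Hinge axis level, along the dock's x, at dock y = +0.075, z = 0.024.
- drive_dock_right (a joint): the right ejector lever (-y end) of drive_dock: 0 = closed (upright), grows as its top swings outward and down, away from the board, stop at 0.70 rad (fully out). It stays where it is left; about 3 N down on the thumb pad moves it. Hinge axis level, along the dock's x, at dock y = -0.075, z = 0.024.
- drive_dock_left_pad (a point): middle of the upper face of the white ribbed thumb pad at the top of that left lever; pad 20 mm wide (dock x), 30 mm long (outward), 6 mm thick, sloping 23 degrees up towards its outer end when the lever is closed, 17 degrees down when it is fully out. Closed: dock y = +0.104, z = 0.073; fully out: about y = +0.129, z = 0.043. The point moves with the lever on an arc round the hinge.
- drive_dock_right_pad (a point): middle of the upper face of the white ribbed thumb pad at the top of that right lever; pad 20 mm wide (dock x), 30 mm long (outward), 6 mm thick, sloping 23 degrees up towards its outer end when the lever is closed, 17 degrees down when it is fully out. Closed: dock y = -0.104, z = 0.073; fully out: about y = -0.129, z = 0.043. The point moves with the lever on an arc round the hinge.
- drive_board_mid (a point): middle of the loose board with the finned aluminium heat sink on its front: 130 mm long (dock y), 6 mm thick, 57 mm high; the heat sink stands 25 mm out to -x. Seated, this point is at z = 0.047 over the dock's origin and the top edge at 0.076; each lever's foot lifts its end of the board by about 13 mm when fully out.
- supply_board_mid (a point): middle of the other board, same size, with two black round capacitors in place of the heat sink, seated in an identical dock of its own with closed levers, nearer to or farther from the robot (12 to 20 cm apart in x); it is to be left seated.
- drive_board: the board with the heat sink itself; origin at the middle of its lower edge, axes as the dock's.
- supply_board: the board with the two capacitors itself; origin at the middle of its lower edge, axes as its dock's.
There are look-alikes about, which are no part of the job. Leave any orange or purple look-alike of the drive_board alone.

How it is judged:
By the outcome, as a careful person would: the job done as asked, in the order asked, and still so for the second after the job is handed in, with the robot touching nothing.
It also fails if it takes over 35 s, if anything falls off the work surface, if the arm or the gripper's body presses on something with over 40 N, if the wrist force passes 120 N, or if a joint passes its speed limit or range.

ROBOT

A 6-joint arm with a two-finger parallel gripper is mounted at the origin on a cart in front of the work surface, level with it; the furniture and walls round the work are solid. World frame = base frame: x ahead of the robot, y to its left, z up, the work surface at z = 0. Lengths are in m, angles in rad, forces in N, time in s.
With the tool pointing down it reaches from about 0.425 to 0.95 m from the base axis. Payload 3.5 kg.
Tool frame: the origin (TCP) lies midway between the tips of the shut fingers; the grasp point (between the pads) lies grasp_offset behind it (grasp_offset is the distance from the TCP to the grasp point, in m); z points along the fingers, y is the direction in which the jaws open and shut (so a half turn about z gives the same grasp; the last joint's range is limited). The gripper opens to 85 mm and grips with 20 to 120 N. Pads are 22 mm wide; open, the fingers measure 114 mm over their backs; the gripper's body (76 mm by 85 mm) begins 54 mm behind the grasp point. The pads swing forward as they close: fully open they stand 13 mm farther back than shut.
Start: joints at [-1.483, 0.286, 1.577, -0, 1.279, -0.15], TCP at [0.159, -0.656, 0.231] pointing down, gripper open.
Joint ranges: [-2.77, 2.77], [-0.9, 2.22], [0.21, 2.48], [-1.53, 4.67], [0.24, 2.81], [-2.84, 2.84]. Speed limits (rad/s): [2.79, 2.79, 3.14, 3.14, 3.14, 3.14].

INTERFACE

Orientations are given as a unit quaternion [x, y, z, w].
In Python, from plant import * gives the robot as it stands.
- The arm moves only by the tool jog_arm, never from a script. Its argument "targets" is text: rows parted by semicolons, each of 7 numbers parted by spaces: the shift along the world's x, y, z in mm, then the turn, a rotation vector about the world's x, y, z in degrees, then the gripper's target within -1 to 1 (fully open at 1, half-way at 0, shut at -1). A call has 1 to 10 rows; each row shifts and turns the pose as measured when the row begins; what a row does not reach is not made up. A row lasts 1/12 s, in which the tool goes at most 41.7 mm and 7.16 degrees, less where a joint would pass 70% of its speed; a pose out of reach is approached as far as the arm can. A call with a gripper value outside its range is refused whole. The fingers move at their own pace and stop on an object; "force" is the grip in N (left out, the last holds). Time passes only in rows, so rows that do not move let the fingers close. It gives the time, the measured TCP pose, the force and the opening at its end, in the units of the state.
- get_state(): the state, without advancing time (a new reading comes with each control period).
- read_camera(name): name is "side" or "top"; returns a dict with "pixels" (400x640x3 uint8, blue, green, red), "mtx" (3x3 intrinsics, pixels), "dist_coeffs" ([k1, k2, p1, p2, k3] as OpenCV has them; the pictures are not rectified), "world_from_camera" (4x4, takes a point from camera to world coordinates). Camera axes: x right, y up, looking along -z (the intrinsics and any distortion apply to the point x, -y, -z); pixel columns grow to the right and rows downward; lengths in m; the calibration is good to about 2 mm. A picture is of the moment at which its call begins. There is no depth.
- sign_off(): hands the job in, once; it reports no verdict.
Trained networks look in a picture, given as the dict that the camera call returned (one of the last four; its "shot" number tells which), for a name from the list of things; names that differ only in an ending like _2 or _b are one class to them, and where a whole thing is asked for, a point or a joint stands for the part that bears it (a point fixed in the world has none). Each returns a list of dicts, best first, with "p" (0 to 1); they miss things now and then, are a little off and sometimes report something else, mostly with a low value. They report only what shows in the picture. A call takes as long as a camera call. They do not tell look-alikes from the thing itself.
- spot_in(target, picture): "uv" ([column, row] in pixels, amid what is visible of it).
- silhouettes(target, picture): "mask" (400x640 bool, what is visible of it) and "uv" ([column, row] in pixels, amid what is visible of it).
- mark_of(target, picture): "uv" ([column, row] in pixels: a listed point, or the origin of a listed thing).
The state is a dict: "time": time; "qpos": joint angles; "dq": joint speeds; "joint_efforts": joint torques, N m; "eef_pos": TCP position; "tcp_rot": TCP orientation; "contact_force": force on the tool from outside, world axes, zero at the start; "wrist_torque": the same for the moment, N m; "opening": opening from 0.0 (shut) to 1.0 (fully open).
Only numpy, scipy, OpenCV 4.12 (cv2) and the standard library are available. Lean on these libraries where they do the work, as an engineer would, in place of code of your own. Each camera call takes 0.05 s, during which the arm holds its last target.

## Working session

There is one attempt and no reset: what is moved stays moved. The work goes in short steps, Python scripts to look and compute and a tool call to move; the robot and the scene stay as the last step left them, time stands still between calls to the robot, and variables do not carry over. Pictures are saved under pics/ and viewed, and the job is handed in when it is done.

Besides the shell and the picture viewer there is one more tool, called after "Request:" in YAML: its name, and indented under it one key for each argument. jog_arm: Moves the arm, as the interface text tells. Its arguments: {"type":"object","properties":{"targets":{"type":"string"},"force":{"type":"number"}},"required":["targets"]}

```bash
mkdir -p pics; ls
cat > h.py <<'E'
from plant import *
import numpy as np, cv2
def ray(p,uv):
    K=np.array(p["mtx"],float);d=np.array(p["dist_coeffs"],float)
    n=cv2.undistortPoints(np.array([[uv]],float),K,d)[0,0]
    T=np.array(p["world_from_camera"]);v=T[:3,:3]@np.array([n[0],-n[1],-1.]);return T[:3,3],v/np.linalg.norm(v)
def atz(p,uv,z):
    o,v=ray(p,uv);return o+v*(z-o[2])/v[2]
def proj(p,P):
    T=np.linalg.inv(np.array(p["world_from_camera"]));P=np.atleast_2d(P)@T[:3,:3].T+T[:3,3]
    P=P*[1,-1,-1]
    return cv2.projectPoints(P,np.zeros(3),np.zeros(3),np.array(p["mtx"],float),np.array(p["dist_coeffs"],float))[0][:,0]
def tri(pa,ua,pb,ub):
    a,u=ray(pa,ua);b,v=ray(pb,ub)
    s=np.linalg.lstsq(np.stack([u,-v],1),b-a,rcond=None)[0]
    A=a+s[0]*u;B=b+s[1]*v;return (A+B)/2,np.linalg.norm(A-B)
E
python3 - <<'E'
from h import *
P={}
for n in("top","side"):
    p=P[n]=read_camera(n);cv2.imwrite(f"pics/{n}0.png",p["pixels"])
    print(n,np.round(p["world_from_camera"],2).tolist())
    for t in("drive_dock","drive_dock_left_pad","drive_dock_right_pad","drive_board_mid","supply_board_mid"):
        print(n,t,[(np.round(d["uv"]).tolist(),round(d["p"],2)) for d in mark_of(t,p)])
s=get_state();print(s)
E
```

```text
pics
top [[0.0, 1.0, -0.09, 0.42], [-1.0, 0.0, -0.01, 0.01], [-0.01, 0.09, 1.0, 1.11], [0.0, 0.0, 0.0, 1.0]]
top drive_dock [([341.0, 231.0], 0.56)]
top drive_dock_left_pad [([341.0, 229.0], 0.7), ([296.0, 225.0], 0.55)]
top drive_dock_right_pad [([391.0, 228.0], 0.75)]
top drive_board_mid [([258.0, 269.0], 0.96), ([226.0, 158.0], 0.85), ([345.0, 228.0], 0.63)]
top supply_board_mid [([332.0, 142.0], 0.96)]
side [[0.98, 0.11, -0.17, 0.37], [-0.2, 0.52, -0.83, -0.69], [-0.01, 0.85, 0.53, 0.53], [0.0, 0.0, 0.0, 1.0]]
side drive_dock [([312.0, 240.0], 0.95)]
side drive_dock_left_pad [([310.0, 187.0], 0.46)]
side drive_dock_right_pad [([315.0, 243.0], 0.56)]
side drive_board_mid [([310.0, 220.0], 0.83), ([263.0, 193.0], 0.64), ([352.0, 168.0], 0.64)]
side supply_board_mid [([387.0, 209.0], 0.8)]
{'time': 0.6, 'qpos': array([-1.48299406e+00,  2.86268115e-01,  1.57668212e+00, -4.78916840e-06,
        1.27860139e+00, -1.49997520e-01]), 'dq': array([-0.00081557, -0.00017201,  0.00016247,  0.00113096,  0.00113616,
       -0.00168984]), 'joint_efforts': array([-9.77082382e-04, -4.05667841e+01, -2.92739099e+01, -1.66774880e-04,
        6.53891857e-04, -9.87008150e-06]), 'eef_pos': array([ 0.15903499, -0.65599088,  0.23135584]), 'tcp_rot': array([ 9.92939649e-01,  1.18620625e-01, -2.92975767e-06,  2.04305702e-05]), 'contact_force': array([-0.16681326,  0.29379435, -0.19415378]), 'wrist_torque': array([-0.04314726,  0.0077902 , -0.08108112]), 'opening': 0.9975557223510686}
```

View pics/top0.png

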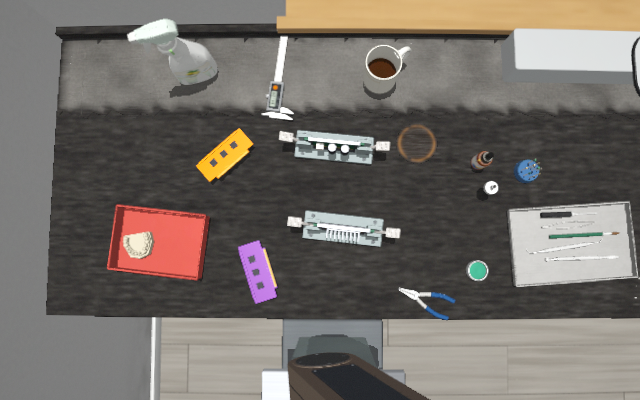

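View pics/side0.png

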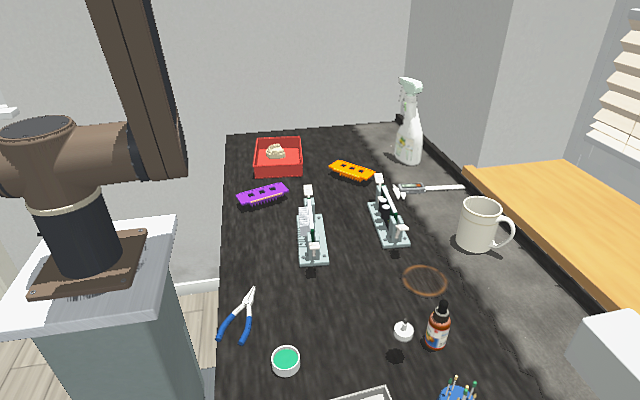

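The drive board with fins is the near dock at about (343,228) in the top view. Its white pads are at about (296,222) on the left and (392,233) on the right. The capacitor board is behind it, at (335,147).

Run:
```python
from h import *
p=read_camera("top");q=read_camera("side")
for n,a,(u0,u1,v0,v1) in(("t",p,(270,430,195,265)),("s",q,(270,350,170,290))):
    c=a["pixels"][v0:v1,u0:u1];cv2.imwrite(f"pics/z{n}.png",cv2.resize(c,None,fx=5,fy=5,interpolation=cv2.INTER_CUBIC))
w=(p["pixels"].min(2)>170).astype(np.uint8)
n,l,st,ce=cv2.connectedComponentsWithStats(w)
for i in range(1,n):
    if st[i,4]>15 and 270<ce[i][0]<430 and 120<ce[i][1]<270: print(st[i],ce[i].round(1),atz(p,ce[i],.073).round(4))
for t in("drive_dock","drive_dock_left_pad","drive_dock_right_pad"):
  for d in silhouettes(t,p)[:3]: print(t,d["uv"],d["p"],d["mask"].sum())
```

```text
[279 131  31  14 168] [290.1 137.7] [0.6602 0.0935 0.073 ]
[297 131  93  20 769] [343.5 139.6] [ 0.6562 -0.0215  0.073 ]
[316 143   8   7  43] [319.4 145.9] [0.6423 0.0302 0.073 ]
[328 144   8   7  50] [331.5 147.1] [0.6398 0.0042 0.073 ]
[341 145   8   8  50] [344.5 148.4] [ 0.6371 -0.0238  0.073 ]
[295 147  33  12 165] [310.6 154.3] [0.6239 0.049  0.073 ]
[335 153   5   7  26] [337.3 156.5] [ 0.6194 -0.0084  0.073 ]
[348 154  24  10 125] [359.  158.9] [ 0.6142 -0.0548  0.073 ]
[ 287  211  113   35 1858] [342.6 227.2] [ 0.4679 -0.0199  0.073 ]
drive_dock [343.1, 224.7] 0.79 2195
drive_dock_left_pad [291.0, 225.3] 0.67 114
drive_dock_right_pad [391.0, 229.4] 0.69 170
```

```bash
sleep 0
```

```text
(no output)
```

View pics/zt.png

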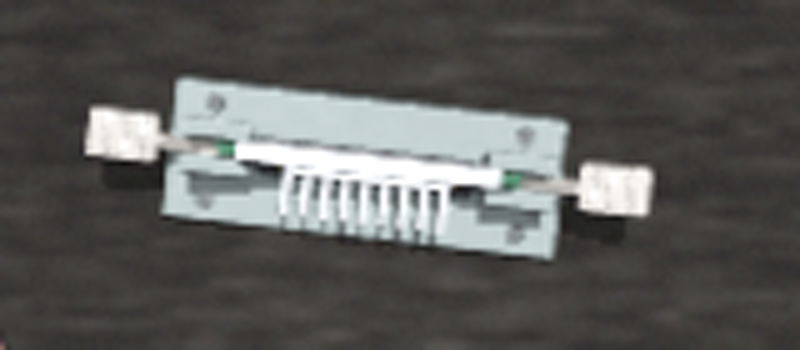

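View pics/zs.png

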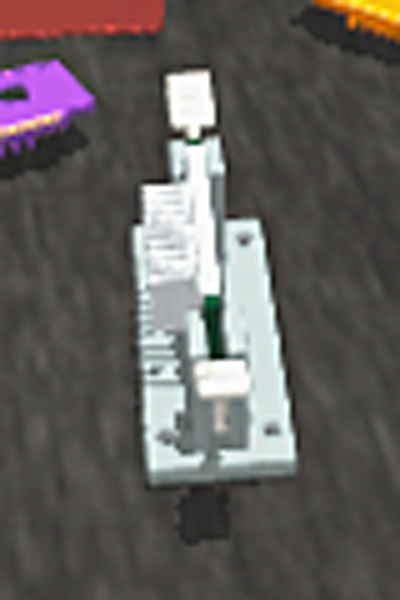

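Zoomed in, the pads centre at top (294.6,221.6) and (393.4,233.0), and side (308,190) and (314.4,245.6). Now I triangulate them.

Run:
```python
from h import *
p=read_camera("top");q=read_camera("side")
L,R=(294.6,221.6),(393.4,233.)
print(tri(p,L,q,(308,190)),tri(p,R,q,(314.4,245.6)))
l=atz(p,L,.073);r=atz(p,R,.073);print(l,r,np.linalg.norm(l-r))
for c in((175,78),(568,120),(553,260),(163,213)):
    print(atz(p,(c[0]/5+270,c[1]/5+195),.012).round(4))
c=(l+r)/2;d=(l-r)/np.linalg.norm(l-r);yaw=np.arctan2(-d[0],d[1]);print("c",c,"yaw",np.degrees(yaw),d)
for s in(1,-1):
    for y,z in((.104,.073),(.118,.079),(.09,.067),(.129,.043)):
        print(s,y,(c+s*d*y)[:2].round(4), proj(p,[*(c+s*d*y)[:2],z]).round(1),proj(q,[*(c+s*d*y)[:2],z]).round(1))
```

```text
(array([0.48005013, 0.08193663, 0.06970836]), np.float64(0.001188645998091771)) (array([ 0.456999  , -0.12769893,  0.07092441]), np.float64(0.0018781851000044707))
[0.47928759 0.08176599 0.073     ] [ 0.45600515 -0.1273103   0.073     ] 0.21036864793666574
[0.5073 0.0631 0.012 ]
[ 0.4891 -0.1133  0.012 ]
[ 0.4265 -0.1063  0.012 ]
[0.4467 0.068  0.012 ]
c [ 0.46764637 -0.02277216  0.073     ] yaw -6.354197710320525 [0.11067448 0.99385671 0.        ]
1 0.104 [0.4792 0.0806] [[295.2 221.7]] [[307.4 189.2]]
1 0.118 [0.4807 0.0945] [[288.4 220.8]] [[307.  184.1]]
1 0.09 [0.4776 0.0667] [[301.9 222.6]] [[307.8 194.4]]
1 0.129 [0.4819 0.1054] [[284.8 221.1]] [[307.3 194.4]]
-1 0.104 [ 0.4561 -0.1261] [[392.8 232.9]] [[313.3 244.4]]
-1 0.118 [ 0.4546 -0.14  ] [[399.8 233.6]] [[313.7 246.6]]
-1 0.09 [ 0.4577 -0.1122] [[385.9 232.3]] [[312.9 242.2]]
-1 0.129 [ 0.4534 -0.151 ] [[402.5 234.7]] [[314.5 264.9]]
```

Request:
jog_arm:
  targets: "20 35 0 0 0 -2 -1;20 35 0 0 0 -2 -1;20 35 0 0 0 -2 -1;20 35 0 0 0 -2 -1;20 35 0 0 0 -2 -1;20 35 0 0 0 -2 -1;20 35 0 0 0 -2 -1;20 35 0 0 0 -2 -1;20 35 0 0 0 -2 -1;20 35 0 0 0 -2 -1"
  force: 40

```text
time: 1.78
eef_pos: [0.358, -0.2989, 0.2298]
tcp_rot: [0.997, -0.071, 0.0, 0.002]
contact_force: [0.5, -0.0, -0.3]
opening: -0.002
```

Request:
jog_arm:
  targets: "20 34 -10 0 0 0 -1;20 34 -20 0 0 0 -1;20 34 -20 0 0 0 -1;20 33 -20 0 0 0 -1;17 32 -20 0 0 0 -1;0 0 0 0 0 2 -1"

```text
time: 2.28
eef_pos: [0.4558, -0.1281, 0.1466]
tcp_rot: [0.999, -0.052, 0.007, 0.005]
contact_force: [-1.0, -0.3, -1.9]
opening: -0.0
```

Check with pictures before contact.

```bash
cat > look.py <<'E'
import sys
from h import *
n=sys.argv[1]
p=read_camera("top");q=read_camera("side")
s=get_state();print(s["time"],s["eef_pos"].round(4),s["contact_force"].round(1))
for a in(p,q): print(proj(a,s["eef_pos"]).round(1))
A=cv2.resize(p["pixels"][120:270,250:440],None,fx=3,fy=3,interpolation=cv2.INTER_CUBIC)[:450]
B=cv2.resize(q["pixels"][150:300,260:335],None,fx=3,fy=3,interpolation=cv2.INTER_CUBIC)
cv2.imwrite(f"pics/{n}.png",np.hstack([A,B]))
E
python3 look.py a1
```

```text
2.3833 [ 0.4564 -0.1322  0.1497] [-0.  -0.7 -1. ]
[[400.9 231.6]]
[[313.1 213.1]]
```

View pics/a1.png

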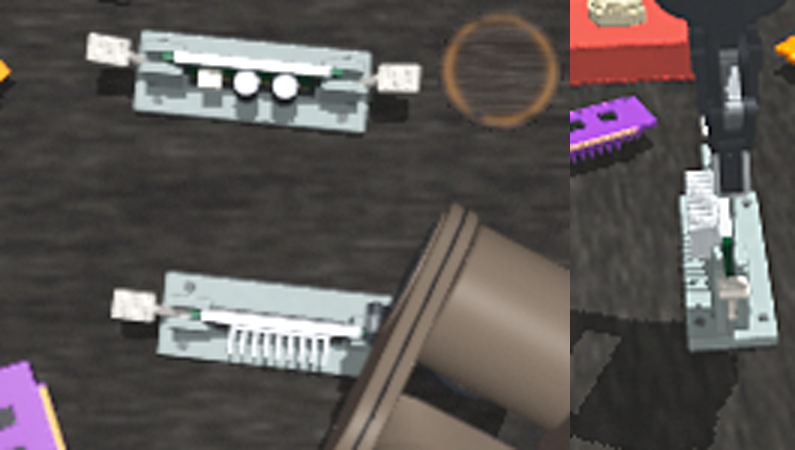

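Request:
jog_arm:
  targets: "0 2 -25 0 0 0 -1;0 0 -25 0 0 0 -1;0 0 -8 0 0 0 -1;0 0 0 0 0 0 -1"

```text
time: 2.72
eef_pos: [0.4596, -0.1345, 0.0955]
tcp_rot: [0.998, -0.055, 0.014, 0.01]
contact_force: [0.5, 0.7, 0.6]
opening: -0.004
```

Request:
jog_arm:
  targets: "-2 4 -5 1.2 1.5 0 -1;-1 1 -4 0 0 0 -1;0 0 0 0 0 0 -1"

```text
time: 2.97
eef_pos: [0.4576, -0.132, 0.089]
tcp_rot: [0.998, -0.058, 0.001, 0.001]
contact_force: [-0.1, -0.1, -0.5]
opening: 0.001
```

Request:
jog_arm:
  targets: "-1 2 -4 0 0 0 -1;0 1 -4 0 0 0 -1;0 0 -4 0 0 0 -1;0 0 0 0 0 0 -1"

```text
time: 3.3
eef_pos: [0.4583, -0.1302, 0.0788]
tcp_rot: [0.998, -0.058, 0.003, 0.002]
contact_force: [0.1, 0.1, 0.4]
opening: -0.004
```

Request:
jog_arm:
  targets: "-2 0 -4 0 0 0 -1;0 -1 -4 0 0 0 -1;0 -2 -4 0 0 0 -1;0 0 0 0 0 0 -1"

```text
time: 3.63
eef_pos: [0.4583, -0.1355, 0.0687]
tcp_rot: [0.998, -0.057, 0.006, 0.005]
contact_force: [0.5, 0.3, 0.3]
opening: -0.0
```

```bash
python3 look.py a2
```

```text
3.7333 [ 0.4582 -0.1349  0.0686] [-0.2  0.1  0.7]
[[396.7 232.1]]
[[315.2 248.9]]
```

View pics/a2.png

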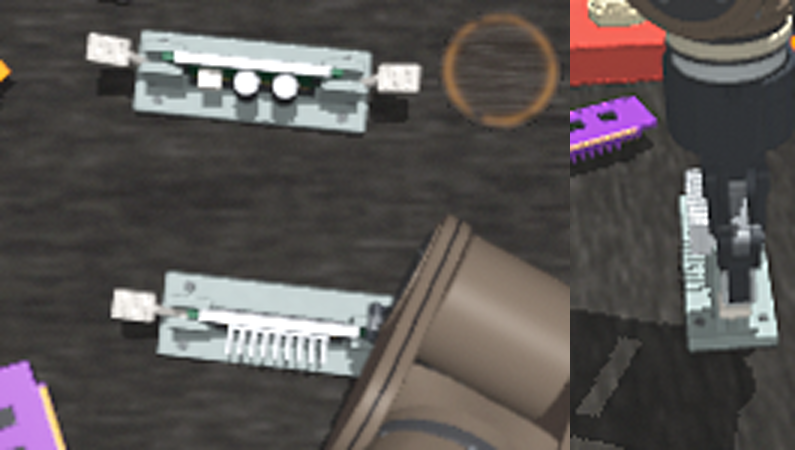

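The pad shows just under the fingertips at side crop (737,312), so contact has been made or is close. I continue down and outward.

Request:
jog_arm:
  targets: "-2 -1 -4 0.5 0.5 0 -1;-1 -2 -4 0 0 0 -1;0 -2 -4 0 0 0 -1"

```text
time: 3.98
eef_pos: [0.4572, -0.1419, 0.0583]
tcp_rot: [0.998, -0.057, 0.003, 0.002]
contact_force: [-4.1, -1.6, 4.6]
opening: -0.001
```

Request:
jog_arm:
  targets: "-2 -2 -4 0 0 0 -1;-1 -3 -4 0 0 0 -1;-1 -3 -3 0 0 0 -1"

```text
time: 4.23
eef_pos: [0.4545, -0.1504, 0.0466]
tcp_rot: [0.998, -0.058, 0.006, 0.001]
contact_force: [0.7, 1.4, 3.4]
opening: -0.001
```

Request:
jog_arm:
  targets: "0 -1 -3 0 0 0 -1;0 0 -3 0 0 0 -1"

```text
time: 4.4
eef_pos: [0.4548, -0.1522, 0.0416]
tcp_rot: [0.998, -0.058, 0.005, 0.0]
contact_force: [-7.1, 4.7, 33.3]
opening: 0.004
```

A sharp rise to 33 N means the stop is reached. I lift off.

Request:
jog_arm:
  targets: "0 0 5 0 0 0 -1;0 -3 20 0 0 0 -1;0 0 35 0 0 0 -1;0 0 38 0 0 0 -1;0 0 38 0 0 0 -1"

```text
time: 4.82
eef_pos: [0.4427, -0.1487, 0.167]
tcp_rot: [0.998, -0.059, -0.012, -0.009]
contact_force: [0.3, -0.4, 0.6]
opening: 0.002
```

Request:
jog_arm:
  targets: "0 38 10 0 0 0 -1;3 38 0 0 0 0 -1;5 38 0 0 0 0 -1;5 38 0 0 0 0 -1;5 35 0 0 0 0 -1;5 30 0 0 0 0 -1;0 0 0 0 0 0 -1"

```text
time: 5.4
eef_pos: [0.4629, 0.0736, 0.18]
tcp_rot: [0.998, -0.063, -0.012, -0.007]
contact_force: [0.3, -0.1, -0.8]
opening: 0.003
```

```bash
python3 look.py a3
```

```text
5.5 [0.4626 0.0706 0.1796] [ 0.2 -0.4 -0.9]
[[296.3 227.4]]
[[299.3 150.7]]
```

View pics/a3.png

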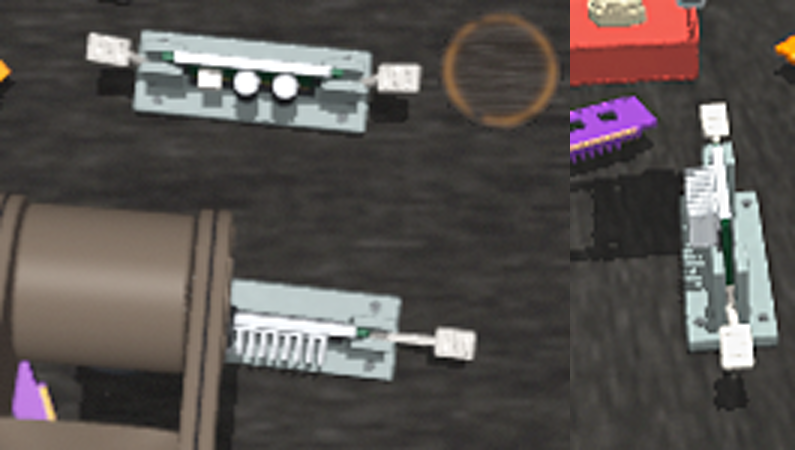

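The right lever is out. Its pad is at top (401.7,234.3) and side (315.3,265.3), against predicted fully-out positions of (402.5,234.7) and (314.5,264.9). Now the left lever.

Request:
jog_arm:
  targets: "8 7 -15 -0.9 -1.3 0 -1;8 6 -15 0 0 0 -1;1 1 -20 0 0 0 -1;0 0 -15 0 0 0 -1;0 0 -10 0 0 0 -1;0 0 0 0 0 0 -1"

```text
time: 6.0
eef_pos: [0.4774, 0.0782, 0.0982]
tcp_rot: [0.998, -0.068, -0.004, 0.003]
contact_force: [-0.4, -0.2, 0.1]
opening: -0.001
```

Request:
jog_arm:
  targets: "1 5 -4 0 0 0 -1;1 3 -4 0 0 0 -1;0 0 -4 0 0 0 -1;0 0 -3 0 0 0 -1;0 0 0 0 0 0 -1"

```text
time: 6.42
eef_pos: [0.4803, 0.0845, 0.083]
tcp_rot: [0.998, -0.07, -0.004, 0.003]
contact_force: [0.2, -0.4, -0.0]
opening: 0.003
```

```bash
python3 look.py a4
```

```text
6.5167 [0.4806 0.0846 0.0835] [-0.7 -0.1  1. ]
[[292.9 220.7]]
[[307.6 184.5]]
```

View pics/a4.png

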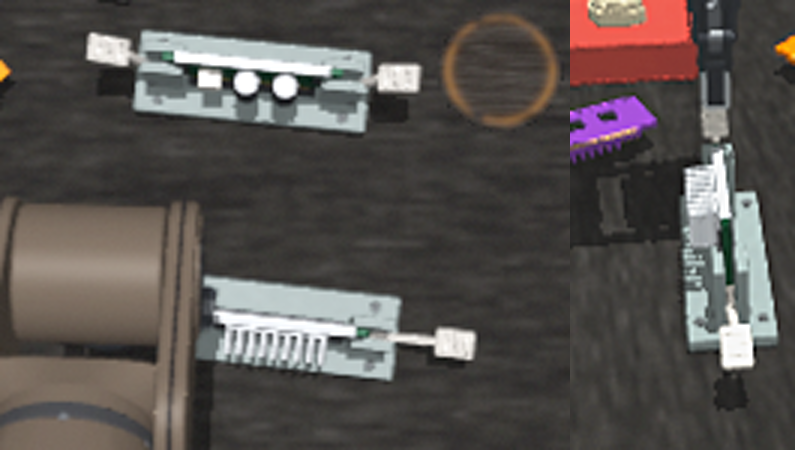

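The fingertips sit over the left pad (side crop (714,107), pad at (714,122)) and are well centred. I press down and outward.

Request:
jog_arm:
  targets: "0 0 -4 0 0 0 -1;0 1 -4 0 0 0 -1;0 2 -4 0 0 0 -1;0 2 -4 0 0 0 -1;0 2 -4 0 0 0 -1"

```text
time: 6.93
eef_pos: [0.4841, 0.0932, 0.067]
tcp_rot: [0.998, -0.07, 0.001, 0.001]
contact_force: [-0.9, 2.9, 5.2]
opening: 0.006
```

Request:
jog_arm:
  targets: "-2 2 -4 0 0 0 -1;-1 2 -4 0 0 0 -1;0 3 -4 0 0 0 -1;0 3 -4 0 0 0 -1"

```text
time: 7.27
eef_pos: [0.485, 0.1044, 0.053]
tcp_rot: [0.998, -0.07, 0.005, 0.001]
contact_force: [0.9, -1.6, 2.5]
opening: -0.002
```

Request:
jog_arm:
  targets: "-2 1 -4 0 0 0 -1;-1 1 -3 0 0 0 -1;0 0 -3 0 0 0 -1"

```text
time: 7.52
eef_pos: [0.4854, 0.1086, 0.0439]
tcp_rot: [0.997, -0.071, 0.01, -0.001]
contact_force: [-0.1, 6.2, 6.3]
opening: -0.002
```

Request:
jog_arm:
  targets: "-1 0 -3 0 0 0 -1"

```text
time: 7.6
eef_pos: [0.4857, 0.1091, 0.0426]
tcp_rot: [0.997, -0.071, 0.01, -0.001]
contact_force: [-5.2, 0.2, 25.9]
opening: 0.001
```

Request:
jog_arm:
  targets: "0 0 -2 0 0 0 -1;0 0 5 0 0 0 -1;0 3 20 0 0 0 -1;0 0 35 0 0 0 -1;0 0 38 0 0 0 -1;0 0 38 0 0 0 -1"

```text
time: 8.1
eef_pos: [0.4703, 0.1105, 0.1674]
tcp_rot: [0.997, -0.07, -0.012, 0.003]
contact_force: [0.4, -0.0, -0.4]
opening: 0.0
```

Request:
jog_arm:
  targets: "0 38 20 0 0 0 -1;0 38 10 0 0 0 -1;0 38 0 0 0 0 -1;0 38 0 0 0 0 -1;0 38 0 0 0 0 -1;0 38 0 0 0 0 -1;0 0 0 0 0 0 -1;0 0 0 0 0 0 -1"

```text
time: 8.77
eef_pos: [0.4647, 0.3415, 0.1973]
tcp_rot: [0.997, -0.073, -0.016, 0.01]
contact_force: [0.3, 0.0, -0.7]
opening: 0.001
```

```bash
python3 look.py a5
```

```text
8.8667 [0.465  0.3403 0.1974] [-0.3 -0.2  0.2]
[[152.6 225. ]]
[[285.8 104.6]]
```

View pics/a5.png

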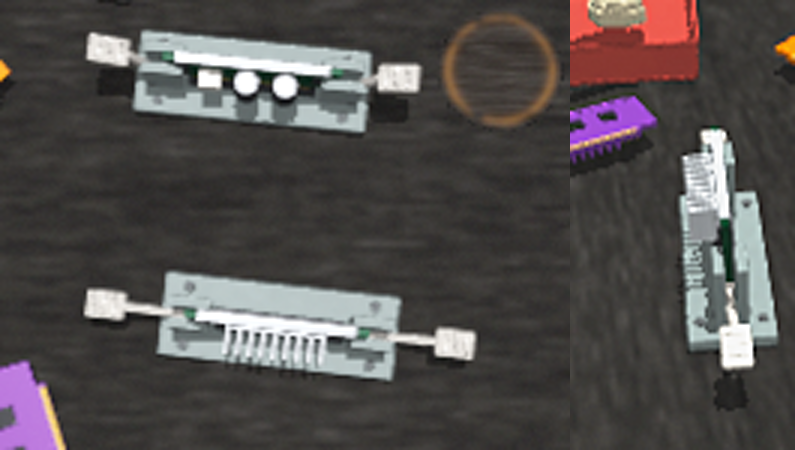

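Left pad is at top (285.0,221.3) and side (307.3,194.7), matching the fully-out prediction. I'll check both lever angles and the board lift more carefully with zoomed views.

Run:
```python
from h import *
p=read_camera("top");q=read_camera("side")
c=np.array([.4676,-.0228]);d=np.array([.1107,.9939]);x=np.array([d[1],-d[0]])
def quad(s,th):
    out=[]
    a=np.radians(23)-th
    r=np.hypot(.029,.049);b=np.arctan2(.049,.029)-th
    yc,zc=.075+r*np.cos(b),.024+r*np.sin(b)
    for e,w in((-1,-1),(1,-1),(1,1),(-1,1)):
        y=yc+e*.015*np.cos(a);z=zc+e*.015*np.sin(a)
        out.append([*(c+s*d*y+x*w*.010),z])
    return np.array(out)
def edge(zl):
    return np.array([[*(c+d*.065),zl],[*(c-d*.065),zl]])
for n,a,(u0,u1,v0,v1),f in(("t",p,(270,420,200,260),5),("s",q,(280,340,180,285),5)):
    im=cv2.resize(a["pixels"][v0:v1,u0:u1],None,fx=f,fy=f,interpolation=cv2.INTER_CUBIC)
    o=im.copy()
    for th,col in((.7,(0,0,255)),(.55,(255,0,0))):
        for s in(1,-1):
            g=((proj(a,quad(s,th))+.5-[u0,v0])*f).astype(np.int32);cv2.polylines(o,[g],True,col,1)
    for z,col in((.089,(0,0,255)),(.076,(255,0,0))):
        g=((proj(a,edge(z))+.5-[u0,v0])*f).astype(np.int32);cv2.polylines(o,[g],False,col,1)
    cv2.imwrite(f"pics/f{n}.png",np.vstack([im,o]) if n=="t" else np.hstack([im,o]))
```

```text
(no output)
```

View pics/ft.png

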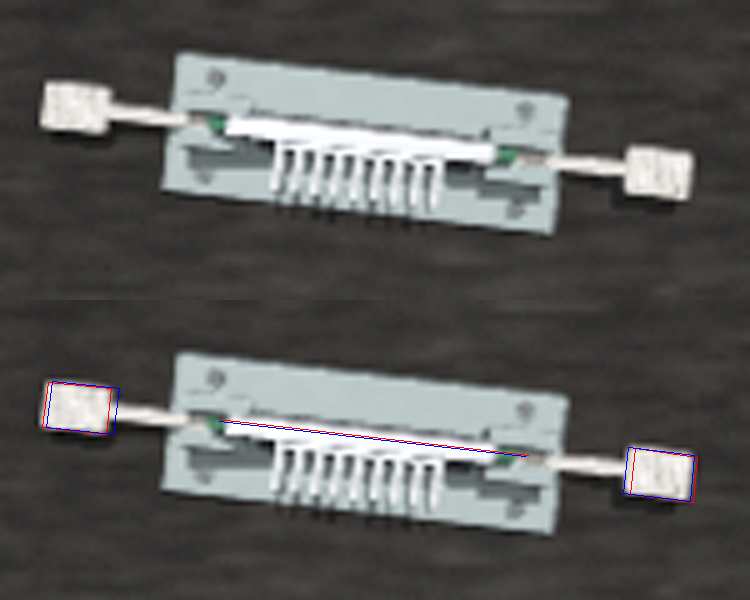

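View pics/fs.png

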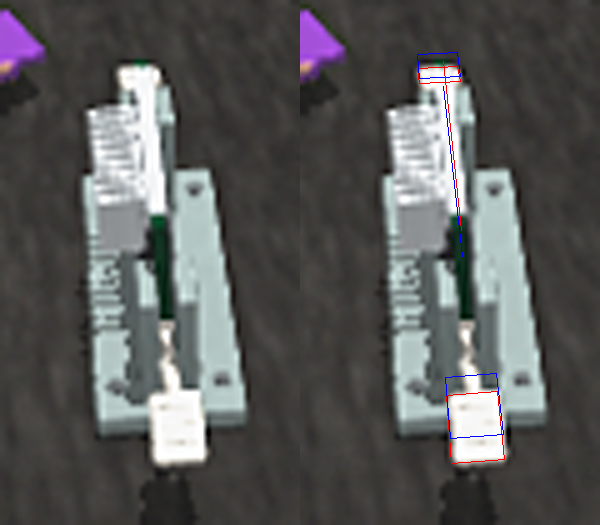

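The red outlines, drawn for 0.70 rad, match both pads in the side view. The board stands level and raised, and the arm is well clear of it.

```bash
python3 -c "
from plant import *
print(get_state()['contact_force']);print(sign_off())"
```

```text
[-0.07343498 -0.22646434 -0.13842704]
the job is handed in; nothing more can be done
None
```

I swung both white ejector levers of the finned heat-sink board fully out with the closed fingertips, right lever first, then left. Each was pressed to its hard stop; the last readings were about 33 N on the right and 26 N on the left. I then drew the arm back about 0.2 m to the side and handed the job in at about 9 s.

- **Levers:** in the last pictures both pads match the outline predicted for 0.70 rad. The side view clearly rules out a half-open position of 0.55 rad. In the top view, the right pad read about 1 pixel short of the prediction, which is within calibration error.
- **Drive board:** it stands raised and level in its guides. I judged the lift by eye and did not measure the 13 mm.
- **Left alone:** the capacitor board's levers are still closed and its dock looks unchanged. No board or look-alike was touched, and the wrist read about 0 N at hand-in.

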